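Transfer figure blanks to the assembly tray in reverse order

TASK

Move the four bare wooden figures from the drying rack to the assembly tray, one standing upright in each pocket, in reverse order: counting from each rack's own post, the figure that is first on the drying rack goes into the last pocket of the tray, the second into the third, the third into the second, and the last into the first pocket beside the post. Do not let any figure topple on the way.

Things in the scene. Friction and masses are not known exactly. Their poses are not given: they have to be found in the camera images.
- soldier: The soldier: tallest, slimmest figure, 100 mm high, with a tall cylindrical hat. Bare pale wood, round about its z axis, loose, upright; origin: centre of its underside. Foot disc 38 mm across, 8 mm high; straight trunk 26 mm across from 10 to 68 mm above the underside (grip there, TCP 56 mm up); narrow neck; hat 26 mm across, 79 to 100 mm. About 55 g.
- gnome: The gnome: thick trunk ending in a long pointed cone, no neck, 88 mm high. Bare pale wood, round about its z axis, loose, upright; origin: centre of its underside. Straight trunk 36 mm across from the underside to 52 mm up (grip there, TCP 40 mm up), then a cone to a point. About 65 g.
- lady: The lady: wide bell skirt, slim trunk, small round head, 85 mm high. Bare pale wood, round about its z axis, loose, upright; origin: centre of its underside. Skirt 40 mm across up to 16 mm, tapering to 24 mm at 34 mm; straight trunk 24 mm across from 34 to 62 mm (grip there, TCP 49 mm up); neck 14 mm, head 23 mm across. About 50 g.
- boy: The boy: shortest figure, 70 mm high, a plain stump with a round head. Bare pale wood, round about its z axis, loose, upright; origin: centre of its underside. Straight trunk 32 mm across from the underside to 46 mm up (grip there, TCP 36 mm up); head 27 mm across above it. About 50 g.
- drying_rack: Drying rack, fixed, left or right of the robot: grey-painted plank 320 x 70 x 18 mm with a short dark round post (20 mm across, top 50 mm above the table) at one end. Four cork pads lie along its x axis, centres at x = 108 (beside the post), 36, -36, -108 mm, y = 0. Origin on the table; x points along the plank to the post (at x = 155 mm), z up.
- tray: Assembly tray, fixed, on the other side: pale plywood, 336 x 82 x 14 mm, dark round post (20 mm across, top 50 mm above the table) at one end (x = 169 mm). Four open pockets 58 x 58 mm, centres at x = 108 (beside the post), 36, -36, -108 mm, y = 0; floor 6 mm above the table, rim 8 mm above the floor. Origin on the table; x points to the post, z up.
- pad1: The cork pad, 48 x 48 x 4 mm, on which the soldier stands at the start, fixed to the drying rack in any of its four places and staying there; its top is 22 mm above the table. Origin: centre of its underside. The four pads look alike.
- pad2: The cork pad, 48 x 48 x 4 mm, on which the gnome stands at the start, fixed to the drying rack in any of its four places and staying there; its top is 22 mm above the table. Origin: centre of its underside. The four pads look alike.
- pad3: The cork pad, 48 x 48 x 4 mm, on which the lady stands at the start, fixed to the drying rack in any of its four places and staying there; its top is 22 mm above the table. Origin: centre of its underside. The four pads look alike.
- pad4: The cork pad, 48 x 48 x 4 mm, on which the boy stands at the start, fixed to the drying rack in any of its four places and staying there; its top is 22 mm above the table. Origin: centre of its underside. The four pads look alike.
There are look-alikes about, which are no part of the job. Leave any blue or yellow look-alike of the boy alone.

How it is judged:
By the outcome, as a careful person would: the job done as asked, in the order asked, and still so for the second after the job is handed in, with the robot touching nothing.
It also fails if it takes over 128 s, if anything falls off the work surface, if the arm or the gripper's body presses on something with over 40 N, if the wrist force passes 120 N, or if a joint passes its speed limit or range.

ROBOT

A 7-joint arm with a two-finger parallel gripper is mounted at the origin on the work surface. World frame = base frame: x ahead of the robot, y to its left, z up, the work surface at z = 0. Lengths are in m, angles in rad, forces in N, time in s.
With the tool pointing down it reaches from about 0.4 to 0.875 m from the base axis. Payload 4.4 kg.
Tool frame: the origin (TCP) lies between the finger pads, 19 mm behind the fingertips; this is the grasp point; z points along the fingers, y is the direction in which the jaws open and shut (so a half turn about z gives the same grasp; the last joint's range is limited). The gripper opens to 85 mm and grips with 20 to 120 N. Pads are 22 mm wide; open, the fingers measure 114 mm over their backs; the gripper's body (76 mm by 85 mm) begins 54 mm behind the grasp point. The pads swing forward as they close: fully open they stand 13 mm farther back than shut.
Start: joints at [-1.367, 0.628, 0.038, 1.517, -0.027, 0.996, -0.02], TCP at [0.173, 0.627, 0.25] pointing down, gripper open.
Joint ranges: [-3.06, 3.06], [-0.37, 2.12], [-1.25, 1.32], [0.18, 2.47], [-1.1, 4.24], [0.23, 1.98], [-2.94, 2.94]. Speed limits (rad/s): [2.57, 2.57, 3.14, 3.14, 3.14, 3.14, 3.14].

INTERFACE

Orientations are given as a 3x3 rotation matrix whose columns are the frame's x, y, z axes.
In Python, from rig import arm gives the robot as it stands. Calls block until the motion is done:
- arm.move_pose(position, orientation): joint-space move of the TCP to a pose.
- arm.move_linear(position, rot=None, max_speed=0.15): straight line of the TCP; rot=None keeps the orientation; max_speed is the mean speed in m/s.
- arm.move_joints(angles): joint-space move.
- arm.let_go() and arm.grab(force=None): open the fingers fully, or close them until they stop; force is the grip in N (None keeps the last).
- arm.dwell(seconds).
- arm.ik(position, orientation): joint angles nearest the present ones, or None.
- arm.state(): the state.
- arm.read_camera(name): name is "scene" or "top" or "wrist"; returns a dict with "color" (480x640x3 uint8, blue, green, red), "fx", "fy", "cx", "cy" (pixels), "R" (3x3) and "t" (3): a world point X has camera coordinates R X + t. Camera axes: x right, y down, z forward; pixel columns grow to the right and rows downward; lengths in m; the calibration is good to about 2 mm. A picture is of the moment at which its call begins. There is no depth.
A pose or a line that the arm cannot do raises arm.PlanningError and nothing moves.
- arm.finish_job(): hands the job in, once; it reports no verdict.
Trained networks look in a picture, given as the dict that the camera call returned (one of the last four; its "shot" number tells which), for a name from the list of things; names that differ only in an ending like _2 or _b are one class to them, and where a whole thing is asked for, a point or a joint stands for the part that bears it (a point fixed in the world has none). Each returns a list of dicts, best first, with "score" (0 to 1); they miss things now and then, are a little off and sometimes report something else, mostly with a low value. They report only what shows in the picture. A call takes as long as a camera call. They do not tell look-alikes from the thing itself.
- arm.spot_in(picture, target): "box" ([left, top, width, height] in pixels, round what is visible of it).
The state is a dict: "time": time; "joint_pos": joint angles; "qvel": joint speeds; "tau": joint torques, N m; "eef_pos": TCP position; "eef_rot": TCP orientation; "wrist_force": force on the tool from outside, world axes, zero at the start; "ft_torque": the same for the moment, N m; "width": finger opening in m.
Only numpy, scipy, OpenCV 4.12 (cv2) and the standard library are available. Lean on these libraries where they do the work, as an engineer would, in place of code of your own. Each camera call takes 0.05 s, during which the arm holds its last target.

## Working session

There is one attempt and no reset: what is moved stays moved. The work goes in short steps, each a Python script; the robot and the scene stay as the last script left them, time stands still between calls to the robot, and variables do not carry over. Pictures are saved under pics/ and viewed, and the job is handed in when it is done.

```bash
ls; mkdir -p pics
python3 - <<'E'
from rig import arm
import cv2
s=arm.state();print(s['time'],s['eef_pos'],s['eef_rot'],s['width'])
for n in ['scene','top']:
    p=arm.read_camera(n);cv2.imwrite(f'pics/{n}0.png',p['color'])
    print(n,p['fx'],p['cx'],p['cy'],p['R'],p['t'])
    for t in ['soldier','gnome','lady','boy','drying_rack','tray']:
        print(t,[(d['score'],d['box']) for d in arm.spot_in(p,t)])
print(arm.state()['time'])
E
```

```text
pics
0.0 [0.17305457 0.62594306 0.24908135] [[-9.63835282e-01  2.66498267e-01 -4.71525613e-04]
 [ 2.66498683e-01  9.63833612e-01 -1.79472878e-03]
 [-2.38198749e-05 -1.85548388e-03 -9.99998278e-01]] 0.08559448975578116
scene 435.05285384270843 317.20048495665765 243.4469475150221 [[-0.23062927  0.97293665  0.01429764]
 [ 0.52042186  0.13575204 -0.84304951]
 [-0.8221747  -0.18699108 -0.53764589]] [ 0.16020371 -0.23241914  1.1484675 ]
soldier [(0.58, [173.1, 210.1, 26.2, 68.2])]
gnome [(0.62, [232.0, 184.0, 25.1, 49.9])]
lady [(0.58, [256.7, 168.1, 19.8, 50.9]), (0.36, [233.6, 184.8, 21.3, 48.4])]
boy [(0.79, [169.1, 195.5, 19.8, 40.7]), (0.79, [135.7, 226.7, 25.8, 40.1]), (0.56, [206.8, 211.6, 21.6, 42.8])]
drying_rack [(0.76, [144.4, 210.9, 144.4, 101.2]), (0.61, [200.3, 242.5, 39.3, 18.1])]
tray [(0.88, [432.5, 230.1, 142.9, 155.8])]
top 569.2456073482 304.6793681978451 242.87823938938695 [[ 0.00209651 -0.99984515  0.01747214]
 [-0.99479197 -0.00386578 -0.10185277]
 [ 0.10190454 -0.01716761 -0.99464604]] [-0.0351995   0.5433126   0.85171779]
soldier [(0.93, [410.3, 174.1, 34.6, 34.9])]
gnome [(0.63, [393.9, 269.9, 28.9, 25.9])]
lady [(0.82, [379.5, 318.8, 31.0, 29.4])]
boy [(0.96, [471.0, 273.1, 30.3, 21.0]), (0.94, [401.9, 226.1, 30.5, 25.3]), (0.75, [469.6, 206.0, 27.5, 24.9])]
drying_rack [(0.75, [369.2, 148.9, 79.8, 209.9])]
tray [(0.8, [87.1, 140.4, 102.8, 223.8])]
0.7
```

View pics/scene0.png

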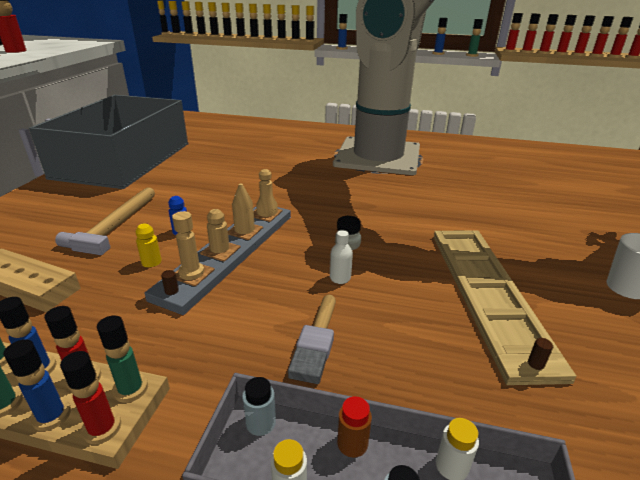

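View pics/top0.png

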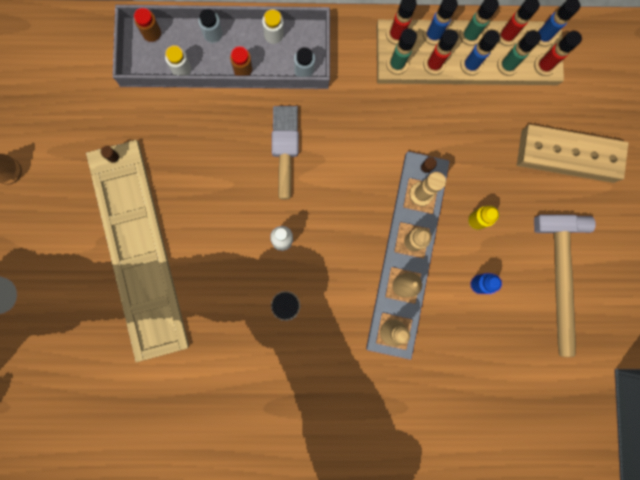

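The top view shows the rack on the right (-y), its post at (430,163). From the post the order is soldier (432,183), boy (418,238), gnome (405,285), lady (398,333). The look-alikes are yellow (485,215) and blue (487,283), both off the rack. The tray is on the left, with its post at (109,154). Next I'll look at close crops to get precise corners.

Run:
```python
import cv2
im=cv2.imread('pics/top0.png')
a=im[140:365,350:510];cv2.imwrite('pics/c1.png',cv2.resize(a[0:120],None,fx=5,fy=5,interpolation=cv2.INTER_CUBIC))
cv2.imwrite('pics/c2.png',cv2.resize(a[105:225],None,fx=5,fy=5,interpolation=cv2.INTER_CUBIC))
cv2.imwrite('pics/c3.png',cv2.resize(im[130:250,70:200],None,fx=5,fy=5,interpolation=cv2.INTER_CUBIC))
cv2.imwrite('pics/c4.png',cv2.resize(im[250:370,70:200],None,fx=5,fy=5,interpolation=cv2.INTER_CUBIC))
```

```text
(no output)
```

View pics/c1.png

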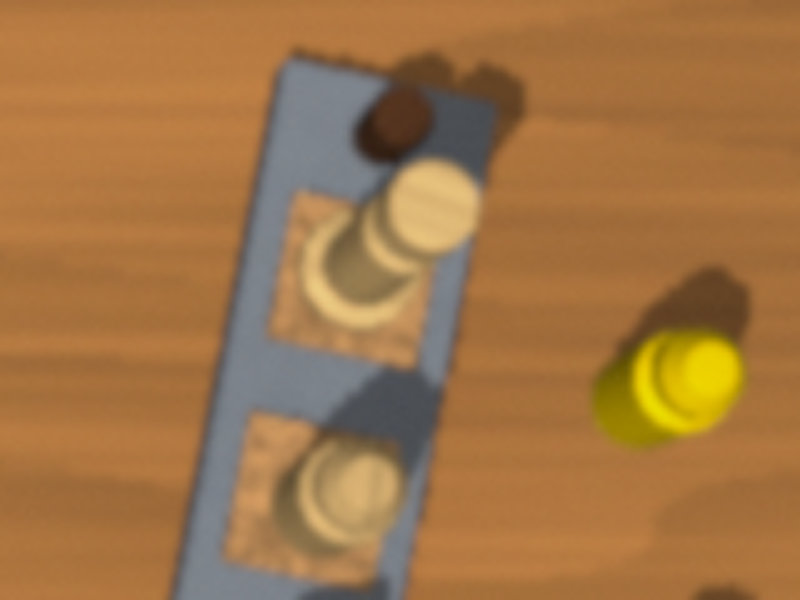

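View pics/c2.png

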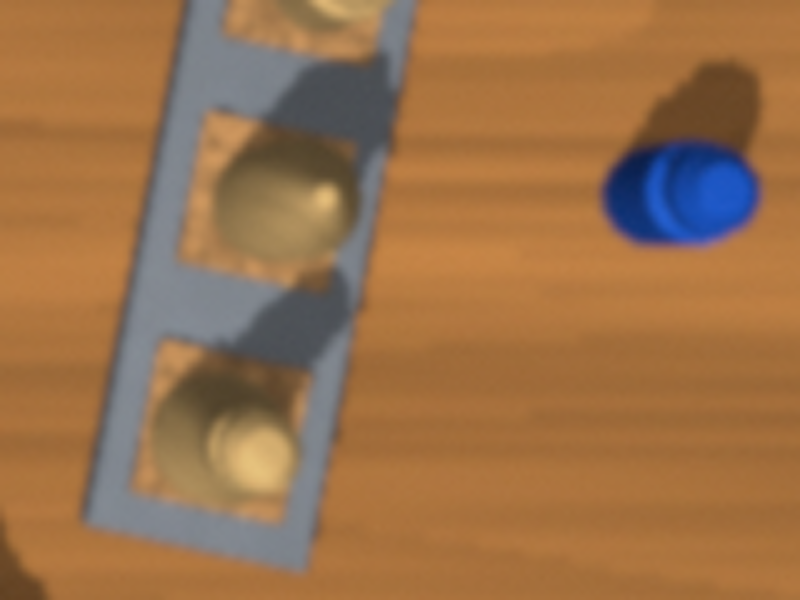

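View pics/c3.png

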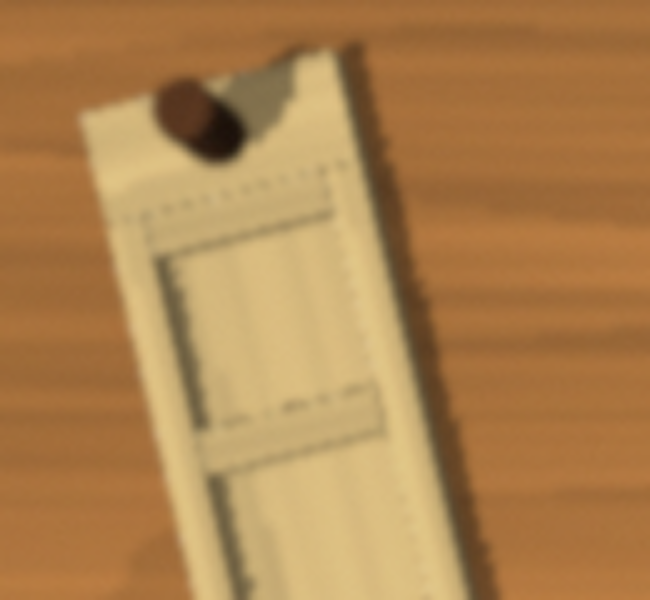

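View pics/c4.png

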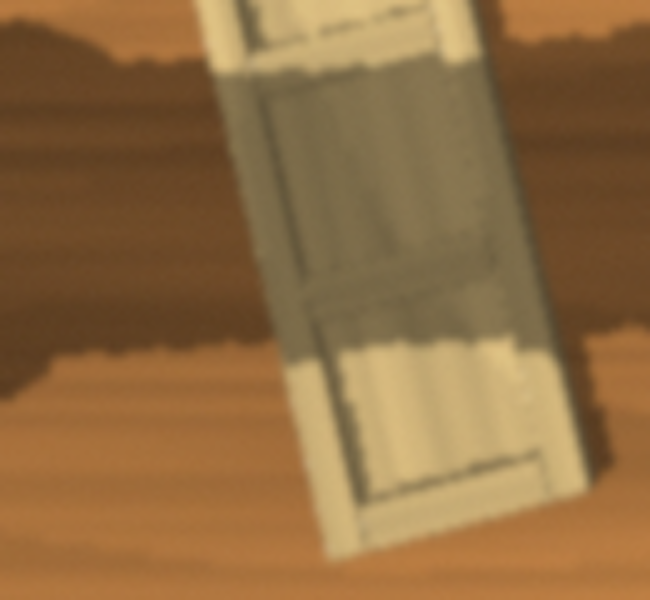

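```bash
cat > h.py <<'E'
import numpy as np, cv2
from scipy.optimize import least_squares
def proj(p,X):
    c=np.asarray(X)@np.array(p['R']).T+p['t']
    return np.c_[p['fx']*c[:,0]/c[:,2]+p['cx'],p['fy']*c[:,1]/c[:,2]+p['cy']]
def back(p,uv,z):
    d=np.array(p['R']).T@np.array([(uv[0]-p['cx'])/p['fx'],(uv[1]-p['cy'])/p['fy'],1])
    o=-np.array(p['R']).T@p['t']
    return o+d*(z-o[2])/d[2]
def fit(p,local,uv,x0):
    local=np.array(local)
    def w(q):
        c,s=np.cos(q[2]),np.sin(q[2])
        return np.c_[q[0]+c*local[:,0]-s*local[:,1],q[1]+s*local[:,0]+c*local[:,1],local[:,2]]
    r=least_squares(lambda q:(proj(p,w(q))-uv).ravel(),x0)
    return r.x,r.fun.reshape(-1,2)
E
python3 - <<'E'
from rig import arm
from h import *
p=arm.read_camera('top')
U=lambda u,v,o:[(u+.5)/5-.5+o[0],(v+.5)/5-.5+o[1]]
o1,o2,o3,o4=(350,140),(350,245),(70,130),(70,250)
uv=np.array([U(288,62,o1),U(495,103,o1),U(88,520,o2),U(303,570,o2)])
# 
for hl,hw,z,uv,x0 in [(.16,.035,.018,uv,[.6,-.2,-.2]),(.168,.041,.014,np.array([U(82,115,o3),U(337,52,o3),U(330,558,o4),U(590,485,o4)]),[.6,.3,.2])]:
    # left = +y
    L=[]
    for ends in ((hl,hw),(hl,-hw),(-hl,hw),(-hl,-hw)): L.append([*ends,z])
    # tray post at x=169 ~ end at 168? allow
    q,f=fit(p,L,uv,x0);print(q,np.degrees(q[2]));print(f.round(2).tolist())
    B=np.array([back(p,u,z)[:2] for u in uv]);print('len',np.linalg.norm(B[0]-B[2]),np.linalg.norm(B[1]-B[3]),np.linalg.norm(B[0]-B[1]),np.linalg.norm(B[2]-B[3]))
    if x0[1]<0:
        c,s=np.cos(q[2]),np.sin(q[2])
        R=np.array([[c,s],[-s,c]])
        for n,u,zz in [('soldier',U(432,207,o1),.122),('sfoot',U(358,262,o1),.030),('boy',U(360,490,o1),.0785),('gnome',U(325,190,o2),.108),('lady',U(258,452,o2),.0955),('post',U(400,118,o1),.05)]:
            b=back(p,u,zz)[:2];print(n,b.round(4),(R@(b-q[:2])*1000).round(1))
    else:
        b=back(p,U(184,105,o3),.05)[:2];c,s=np.cos(q[2]),np.sin(q[2]);print('post',np.array([[c,s],[-s,c]])@(b-q[:2])*1000)
E
```

```text
[ 0.52919542 -0.19659384 -0.21171244] -12.130229160765236
[[-0.6, -1.38], [0.94, -0.27], [-0.93, 0.89], [0.62, 0.63]]
len 0.316370512696503 0.3185072243391477 0.06724894406504046 0.06776342542984781
soldier [ 0.6216 -0.2158] [94.4  0.7]
sfoot [ 0.6238 -0.2154] [96.5  1.5]
boy [ 0.5467 -0.2038] [18.6 -3.3]
gnome [ 0.48   -0.1861] [-50.3  -0.1]
lady [ 0.4067 -0.1685] [-125.6    1.7]
post [ 0.6648 -0.2247] [138.5   1. ]
[0.53539464 0.22921336 0.26512243] 15.190396539406617
[[0.25, 0.37], [-0.15, 0.09], [-0.16, -0.41], [0.06, -0.01]]
len 0.33735939309479884 0.3360617696846505 0.08251179260934523 0.08181364248222141
post [151.19072541   0.24207477]
```

Post, pads and figures all sit about 16 mm off the plank-centred fit. So the frame origin is not the plank's centre, because the plank extends past the post. I'll refit on the pad and pocket corners, with the posts as a check.

Run:
```python
from rig import arm
from h import *
p=arm.read_camera('top')
U=lambda u,v,o:[(u+.5)/5-.5+o[0],(v+.5)/5-.5+o[1]]
o1,o2,o3,o4=(350,140),(350,245),(70,130),(70,250)
z=.022
rk=[(132,24,U(297,192,o1)),(84,24,U(272,338,o1)),(84,-24,U(412,366,o1)),(60,24,U(245,412,o1)),(12,24,U(225,560,o1)),(12,-24,U(375,585,o1)),
(-12,24,U(207,110,o2)),(-60,24,U(180,262,o2)),(-60,-24,U(325,290,o2)),(-84,24,U(158,342,o2)),(-84,-24,U(312,372,o2)),(-132,24,U(135,492,o2)),(-132,-24,U(282,522,o2))]
tr=[(137,29,U(157,257,o3)),(137,-29,U(332,213,o3)),(79,-29,U(378,385,o3)),(65,-29,U(380,432,o3)),(65,29,U(210,475,o3)),(-137,29,U(360,503,o4)),(-137,-29,U(543,455,o4))]
for L,z,x0 in [(rk,.022,[.55,-.2,-.2]),(tr,.014,[.55,.23,.26])]:
    q,f=fit(p,[(a/1e3,b/1e3,z) for a,b,_ in L],np.array([c for *_,c in L]),x0)
    print(q.round(4),f.round(1).tolist())
    c,s=np.cos(q[2]),np.sin(q[2]);R=np.array([[c,s],[-s,c]])
    if z==.022:
        for n,u,zz in [('soldier',U(432,207,o1),.122),('sfoot',U(358,262,o1),.030),('boy',U(360,490,o1),.0785),('gnome',U(325,190,o2),.108),('lady',U(258,452,o2),.0955),('post',U(400,118,o1),.05)]:
            b=back(p,u,zz)[:2];print(n,b.round(4),(R@(b-q[:2])*1000).round(1))
    else: print('post',R@(back(p,U(184,105,o3),.05)[:2]-q[:2])*1000)
    for x in (108,36,-36,-108):
        w=q[:2]+R.T@[x/1e3,0]; 
        Ro=np.array([[c,s,0],[s,-c,0],[0,0,-1]])  # x along plank, y=-plank y, z down
        for sg in (1,-1):
            M=Ro@np.diag([sg,sg,1]); print(x,w.round(4),[None if (j:=arm.ik([*w,h],M)) is None else np.round(j,2).tolist() for h in (.06,.2)])
sc=arm.read_camera('scene')
# check reprojected points in scene
```

```text
[ 0.5145 -0.1938 -0.2086] [[-0.4, -0.5], [-1.2, -0.4], [0.7, 0.4], [1.3, -0.4], [-0.7, -0.2], [-0.5, 1.3], [-0.0, -0.1], [-0.7, -0.2], [0.8, 0.8], [0.7, -0.9], [0.4, -0.3], [-0.8, -0.0], [0.5, 0.6]]
soldier [ 0.6216 -0.2158] [109.4   0.7]
sfoot [ 0.6238 -0.2154] [111.4   1.5]
boy [ 0.5467 -0.2038] [33.6 -3.1]
gnome [ 0.48   -0.1861] [-35.4   0.4]
lady [ 0.4067 -0.1685] [-110.6    2.4]
post [ 0.6648 -0.2247] [153.5   0.9]
108 [ 0.6201 -0.2162] [[-0.04, 0.96, 0.59, 1.64, -0.71, 0.77, -0.89], [-0.16, 0.85, 0.87, 1.56, -0.71, 1.07, -0.89]]
108 [ 0.6201 -0.2162] [[0.35, 0.87, -0.1, 1.63, 0.13, 0.65, 1.55], [0.19, 0.7, 0.18, 1.55, -0.15, 0.91, 1.78]]
36 [ 0.5497 -0.2013] [[-0.02, 0.87, 0.53, 1.85, -0.73, 0.62, -0.81], [-0.2, 0.75, 0.85, 1.77, -0.68, 0.95, -0.83]]
36 [ 0.5497 -0.2013] [[0.39, 0.8, -0.13, 1.84, 0.19, 0.52, 1.49], [0.18, 0.6, 0.2, 1.76, -0.16, 0.8, 1.81]]
-36 [ 0.4793 -0.1863] [[0.06, 0.78, 0.39, 2.04, -0.69, 0.44, -0.8], [-0.24, 0.67, 0.89, 1.96, -0.69, 0.85, -0.75]]
-36 [ 0.4793 -0.1863] [[0.43, 0.75, -0.17, 2.03, 0.31, 0.39, 1.38], [0.16, 0.51, 0.23, 1.95, -0.18, 0.69, 1.8
[... 580 characters left out ...]
.5, 0.07, 0.93, 1.35]]
36 [0.5519 0.2341] [[-0.77, 0.89, 0.53, 1.81, -0.71, 0.65, -1.11], [-0.86, 0.71, 0.69, 1.73, -0.56, 0.91, -1.24]]
36 [0.5519 0.2341] [[-0.38, 0.81, -0.11, 1.8, 0.15, 0.54, 1.25], [-0.4, 0.61, -0.08, 1.71, 0.06, 0.82, 1.33]]
-36 [0.4825 0.215 ] [[-0.77, 0.81, 0.46, 2.01, -0.74, 0.5, -1.06], [-0.91, 0.61, 0.68, 1.92, -0.54, 0.79, -1.23]]
-36 [0.4825 0.215 ] [[-0.41, 0.75, -0.09, 2.0, 0.16, 0.4, 1.21], [-0.43, 0.52, -0.07, 1.91, 0.05, 0.71, 1.32]]
-108 [0.4131 0.1958] [[-0.72, 0.74, 0.33, 2.19, -0.76, 0.32, -1.05], [-0.97, 0.52, 0.68, 2.1, -0.52, 0.69, -1.25]]
-108 [0.4131 0.1958] [[-0.46, 0.71, -0.07, 2.19, 0.18, 0.25, 1.16], [-0.46, 0.44, -0.06, 2.09, 0.05, 0.62, 1.29]]
```

Both fits hold to about 1 px, and the posts land at 153.5 mm (should be 155) and 170 mm (should be 169). Candidates for the boy are the bare one on the rack at (418,238), yellow at (485,215) and blue at (487,283). The crop confirms the bare one standing on a pad, so I choose that. I'll move over the rack and refine with the wrist camera.

```bash
cat >> h.py <<'E'
RK=np.array([.5145,-.1938,-.2086]); TR=np.array([.5172,.2245,.2689])
def w(q,x,y=0):
    c,s=np.cos(q[2]),np.sin(q[2]); return np.array([q[0]+c*x-s*y,q[1]+s*x+c*y])
def loc(q,b):
    c,s=np.cos(q[2]),np.sin(q[2]); return np.array([[c,s],[-s,c]])@(np.asarray(b)[:2]-q[:2])
def ori(q):
    c,s=np.cos(q[2]),np.sin(q[2]); return np.array([[-c,-s,0],[-s,c,0],[0,0,-1.]])
E
python3 - <<'E'
from rig import arm
from h import *
arm.move_pose([*w(RK,.036),.30],ori(RK))
s=arm.state();print(s['time'],s['eef_pos'],s['joint_pos'])
p=arm.read_camera('wrist');cv2.imwrite('pics/w1.png',p['color'])
print(-np.array(p['R']).T@p['t'],p['R'],p['fx'])
for t in ['soldier','gnome','lady','boy']: print(t,[(d['score'],d['box']) for d in arm.spot_in(p,t)])
for q in (RK,):
    for x in (.108,.036,-.036,-.108): print(x,proj(p,[[*w(q,x),.022]]).round(0))
E
```

```text
4.0333 [ 0.55010621 -0.200272    0.29984766] [ 0.01147364  0.51646779  0.45601653  1.64898248 -0.25602883  1.03604403
  1.91105759]
[ 0.47330058 -0.18495035  0.42397066] [[ 2.05523143e-01  9.78652191e-01  3.55459098e-04]
 [ 9.32337299e-01 -1.95907111e-01  3.03920327e-01]
 [ 2.97501931e-01 -6.21312533e-02 -9.52697385e-01]] 413.21099540152306
soldier []
gnome [(0.63, [297.8, 90.8, 45.7, 40.7]), (0.62, [283.6, 0.0, 74.8, 319.2])]
lady [(0.7, [301.2, 0.3, 46.3, 45.7])]
boy [(0.95, [199.2, 223.4, 41.8, 46.0]), (0.77, [299.3, 171.7, 38.2, 44.8]), (0.76, [161.0, 127.6, 54.2, 33.8]), (0.49, [295.4, 229.8, 50.9, 44.7])]
0.108 [[320. 257.]]
0.036 [[320. 188.]]
-0.036 [[320. 112.]]
-0.108 [[320.  26.]]
```

View pics/w1.png

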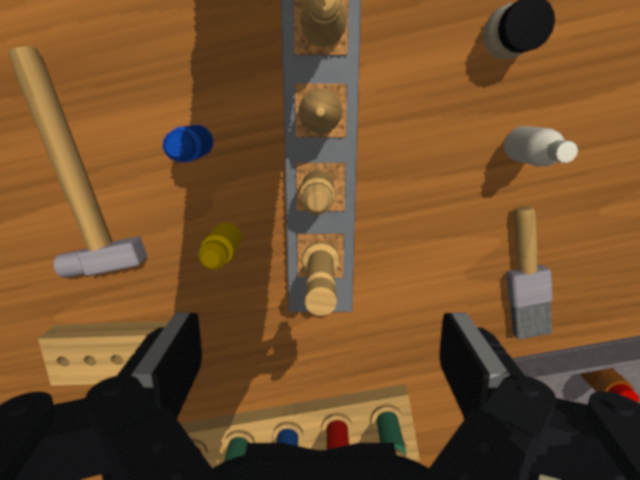

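The wrist view agrees with the fit. The pads project at column 320, with soldier ~321, boy ~318, gnome 320 and lady ~322. Yellow (220,247) and blue (187,143) stay clear of the fingers' line. I'll pick the soldier first.

```bash
cat >> h.py <<'E'
from rig import arm
FIG={'soldier':(.110,.001,.056,-.108),'boy':(.0345,-.0023,.036,-.036),'gnome':(-.0357,.0003,.040,.036),'lady':(-.110,.002,.049,.108)}
def st(m):
    s=arm.state();print(m,round(s['time'],1),np.round(s['eef_pos'],4),'w',round(s['width'],4),'F',np.round(s['wrist_force'],1))
def pick(n):
    x,y,g,_=FIG[n];b=w(RK,x,y);R=ori(RK)
    arm.move_linear([*b,.25],R,max_speed=.25);st('above')
    arm.move_linear([*b,.022+g],max_speed=.13);arm.dwell(.2);st('down')
    arm.grab(40);arm.dwell(.2);st('grab')
    arm.move_linear([*b,.26],max_speed=.13);st('lift')
    p=arm.read_camera('scene');cv2.imwrite(f'pics/{n}_lift.png',p['color'])
def place(n):
    *_,g,x=FIG[n];b=w(TR,x);R=ori(TR)
    arm.move_linear([*b,.26],R,max_speed=.25);st('over')
    arm.move_linear([*b,.006+g+.03],max_speed=.15)
    arm.move_linear([*b,.006+g+.0015],max_speed=.04);arm.dwell(.3);st('down')
    arm.let_go();arm.dwell(.3);st('open')
    arm.move_linear([*b,.22],max_speed=.13);st('up')
    for c in ('scene','top'):
        p=arm.read_camera(c);cv2.imwrite(f'pics/{n}_{c}.png',p['color'])
E
python3 - <<'E'
from h import *
pick('soldier')
E
```

```text
above 4.8 [ 0.6219 -0.2157  0.2492] w 0.0858 F [ 0.4 -0.1  0.9]
down 6.5 [ 0.6227 -0.2157  0.0786] w 0.0855 F [-0.1  0.1 -0.3]
grab 7.2 [ 0.6225 -0.2152  0.0782] w 0.0248 F [0.6 0.2 3.5]
lift 8.8 [ 0.6219 -0.2153  0.2591] w 0.0246 F [ 0.5 -0.1 -1.5]
```

View pics/soldier_lift.png

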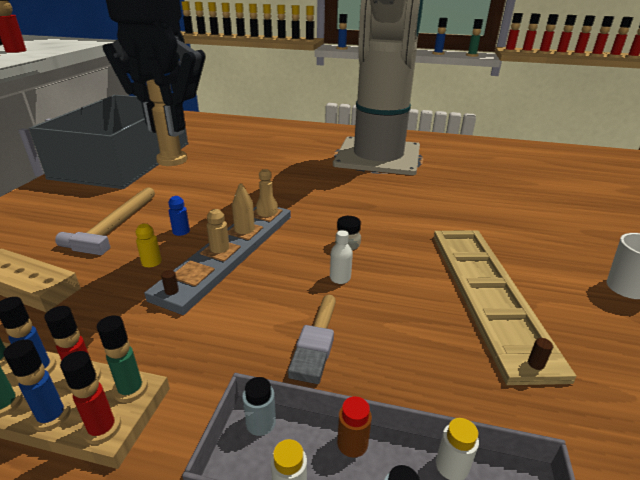

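The soldier is held upright at about (168,120), and its pad at (193,272) is empty. I'll place it next.

Run:
```python
from h import *
place('soldier')
```

```text
over 10.8 [0.4135 0.1948 0.26  ] w 0.025 F [ 0.3 -0.1 -0.9]
down 13.3 [0.4132 0.1959 0.0637] w 0.0245 F [-0.6  0.6 -0.7]
open 14.2 [0.4131 0.1958 0.0635] w 0.0851 F [ 0.3 -0.3  1.3]
up 15.5 [0.4126 0.1956 0.2194] w 0.0855 F [ 0.7 -0.5 -1.1]
```

View pics/soldier_scene.png

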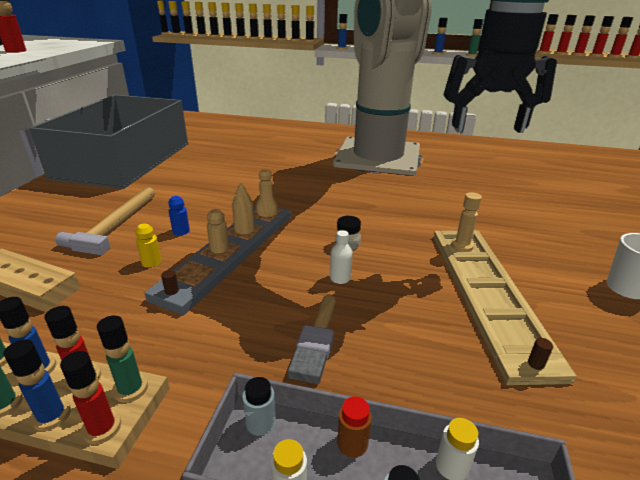

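View pics/soldier_top.png

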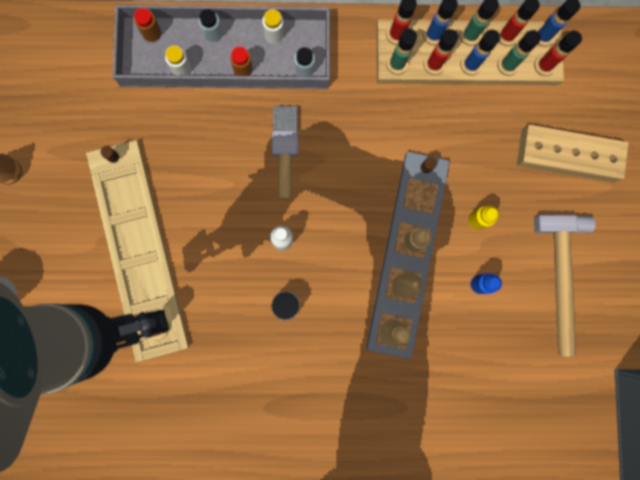

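The soldier stands in the last pocket, scene (467,222). I'll zoom to check its lean against the projected vertical.

Run:
```python
from h import *
p=arm.read_camera('scene')
print(proj(p,[[*w(TR,-.108),.006],[*w(TR,-.108),.106]]))
im=cv2.imread('pics/soldier_scene.png');cv2.imwrite('pics/z1.png',cv2.resize(im[180:280,420:540],None,fx=6,fy=6,interpolation=cv2.INTER_CUBIC))
```

```text
[[461.76270782 245.75530552]
 [473.49915411 194.64923287]]
```

View pics/z1.png

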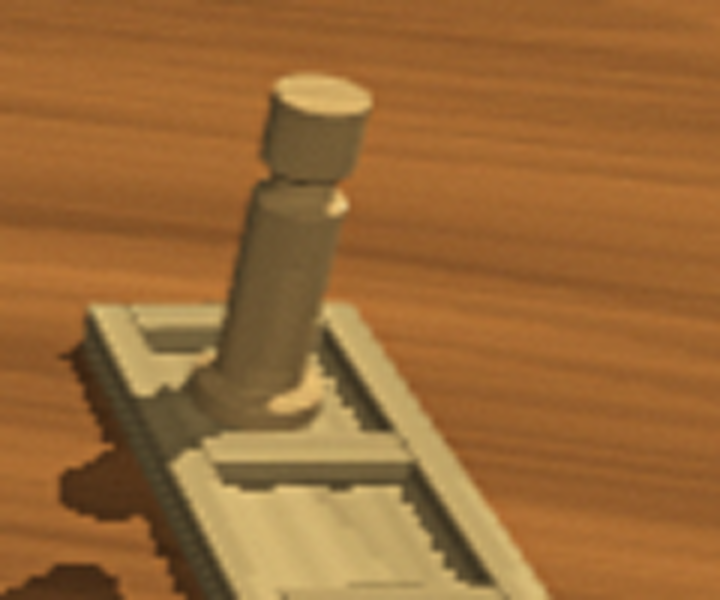

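The hat is at (473,196) and the projected upright hat is (473,195), so the soldier stands straight with its foot inside the pocket. The boy is next.

Run:
```python
from h import *
pick('boy'); 
if arm.state()['width']>.02: place('boy')
a=cv2.imread('pics/boy_lift.png');b=cv2.imread('pics/boy_scene.png')
cv2.imwrite('pics/z2.png',cv2.resize(np.hstack([a[40:320,40:300],b[150:430,400:600]]),None,fx=1.7,fy=1.7))
```

```text
above 17.5 [ 0.5476 -0.2018  0.2499] w 0.0851 F [ 0.2  0.1 -0.4]
down 19.4 [ 0.5481 -0.2033  0.0585] w 0.0854 F [ 0.4 -0.  -0.7]
grab 20.1 [ 0.5479 -0.2033  0.0582] w 0.0308 F [-0.1 -0.2  2.2]
lift 21.8 [ 0.5474 -0.203   0.2592] w 0.0308 F [ 0.1  0.3 -0.7]
over 23.7 [0.4829 0.2134 0.2601] w 0.0307 F [-0.7 -0.1 -0.1]
down 26.3 [0.4826 0.215  0.0437] w 0.0308 F [ 0.4 -0.2 -0.8]
open 27.1 [0.4825 0.215  0.0435] w 0.0853 F [0.8 0.3 0.2]
up 28.6 [0.482  0.2148 0.2193] w 0.0855 F [ 0.3 -0.3  0.2]
```

View pics/z2.png

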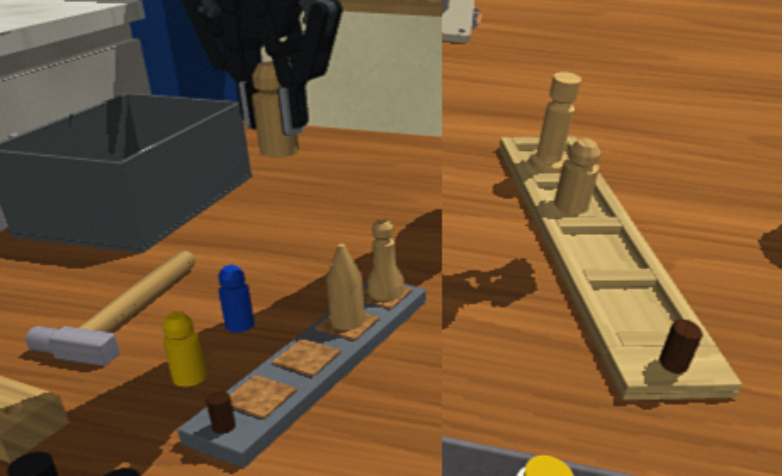

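The boy was lifted upright and now stands upright in pocket 3, crop (577,180). The blue and yellow look-alikes haven't been touched. The gnome is next.

Run:
```python
from h import *
pick('gnome'); 
if arm.state()['width']>.02: place('gnome')
a=cv2.imread('pics/gnome_lift.png');b=cv2.imread('pics/gnome_scene.png')
cv2.imwrite('pics/z3.png',cv2.resize(np.hstack([a[40:320,40:300],b[150:430,400:600]]),None,fx=1.7,fy=1.7))
```

```text
above 30.5 [ 0.4797 -0.1847  0.2498] w 0.0856 F [ 0.5  0.3 -0.1]
down 32.3 [ 0.48   -0.1862  0.0625] w 0.0854 F [-0.9 -0.8 -0.6]
grab 33.0 [ 0.4796 -0.1861  0.0622] w 0.0345 F [0.1 1.1 4.8]
lift 34.7 [ 0.4792 -0.1859  0.2594] w 0.0347 F [ 0.4 -0.4 -0.9]
over 36.6 [0.552  0.2323 0.2601] w 0.0345 F [-0.7 -0.2 -1.3]
down 39.1 [0.552  0.2341 0.0477] w 0.0348 F [ 0.1 -0.7 -0.5]
open 40.0 [0.5519 0.2341 0.0475] w 0.0853 F [ 0.3 -0.2 -0.5]
up 41.5 [0.5514 0.2339 0.2192] w 0.0851 F [ 0.  -0.5  0.1]
```

View pics/z3.png

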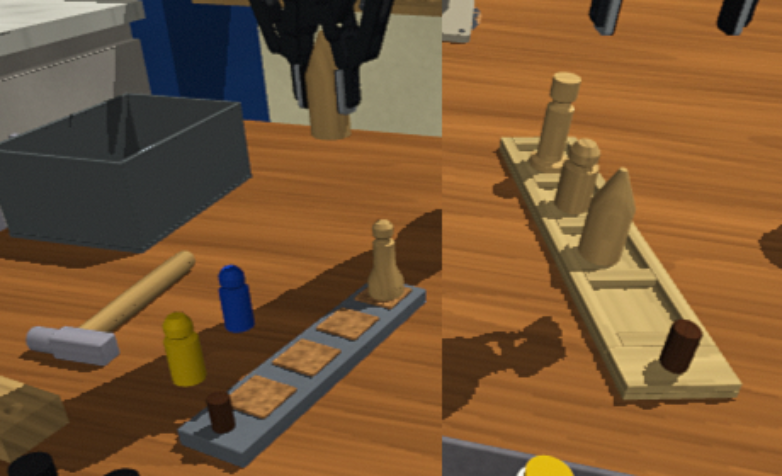

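The gnome stands upright in pocket 2, crop (605,220). The lady is last.

Run:
```python
from h import *
pick('lady'); 
if arm.state()['width']>.015: place('lady')
a=cv2.imread('pics/lady_lift.png');b=cv2.imread('pics/lady_scene.png')
cv2.imwrite('pics/z4.png',cv2.resize(np.hstack([a[40:320,40:300],b[150:430,400:600]]),None,fx=1.7,fy=1.7))
```

```text
above 43.4 [ 0.4076 -0.1681  0.2498] w 0.0853 F [-0.7  0.4 -0.6]
down 45.2 [ 0.4076 -0.1691  0.0714] w 0.0853 F [0.3 0.7 0.3]
grab 46.0 [ 0.4073 -0.1689  0.0711] w 0.0233 F [-0.3  1.6  4.8]
lift 47.5 [ 0.4069 -0.1689  0.2594] w 0.0228 F [ 0.1  1.5 -0.4]
over 49.6 [0.6212 0.2521 0.2602] w 0.023 F [-1.   0.3 -0.1]
down 52.1 [0.6214 0.2533 0.0567] w 0.0229 F [-0.5 -0.1 -1. ]
open 53.0 [0.6213 0.2532 0.0565] w 0.0854 F [ 0.7 -0.6 -0.3]
up 54.5 [0.6207 0.253  0.219 ] w 0.0854 F [ 0.2  0.5 -0.5]
```

View pics/z4.png

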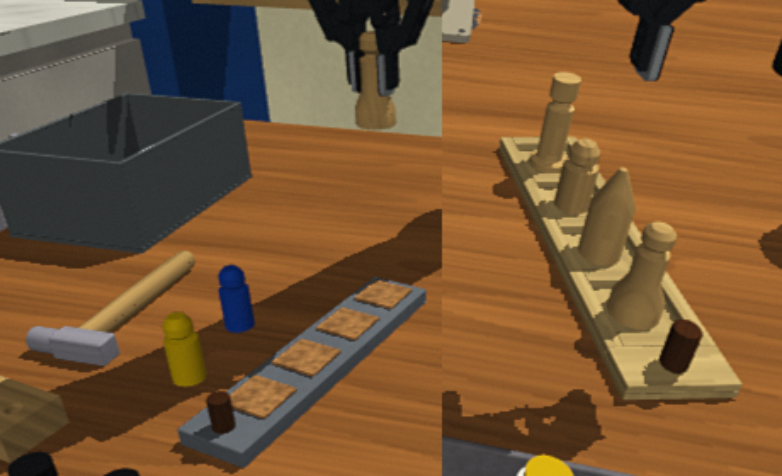

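All four figures stand in the tray. I'll move the arm clear and check from above before handing in.

Run:
```python
from h import *
arm.move_linear([.52,.03,.33],max_speed=.25)
p=arm.read_camera('top');cv2.imwrite('pics/fin.png',cv2.resize(p['color'][125:375,60:240],None,fx=2.4,fy=2.4,interpolation=cv2.INTER_CUBIC));st('end')
hz={'soldier':.106,'boy':.0625,'gnome':.094,'lady':.0795}
for n in hz: 
    print(n,'crop top',((proj(p,[[*w(TR,FIG[n][3]),hz[n]]])-[60,125])*2.4).round(),[(d['score'],((np.array(d['box'][:2])+np.array(d['box'][2:])/2-[60,125])*2.4).round().tolist()) for d in arm.spot_in(p,n)])
```

```text
end 55.8 [0.5202 0.0317 0.3291] w 0.0854 F [ 0.2  0.3 -1. ]
soldier crop top [[190. 493.]] [(0.25, [866.0, 168.0])]
boy crop top [[181. 375.]] [(0.97, [1025.0, 380.0]), (0.83, [1018.0, 221.0])]
gnome crop top [[138. 256.]] []
lady crop top [[118. 145.]] []
```

View pics/fin.png

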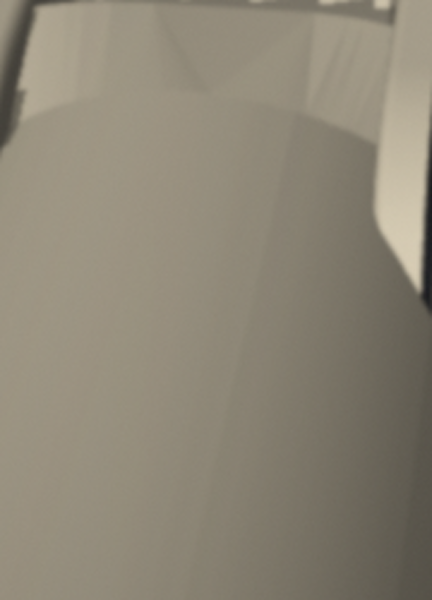

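The arm blocks the top camera there, so I'll move it over to the empty rack side.

Run:
```python
from h import *
arm.move_linear([.52,-.2,.33],rot=ori(RK),max_speed=.25)
p=arm.read_camera('top');cv2.imwrite('pics/fin2.png',cv2.resize(p['color'][125:375,60:240],None,fx=2.4,fy=2.4,interpolation=cv2.INTER_CUBIC));st('end')
hz={'soldier':.106,'boy':.0625,'gnome':.094,'lady':.0795}
for n in hz: 
    print(n,'crop top',((proj(p,[[*w(TR,FIG[n][3]),hz[n]]])-[60,125])*2.4).round(),[(d['score'],((np.array(d['box'][:2])+np.array(d['box'][2:])/2-[60,125])*2.4).round().tolist()) for d in arm.spot_in(p,n)])
p=arm.read_camera('scene');cv2.imwrite('pics/fin3.png',p['color'])
```

```text
end 57.1 [ 0.5204 -0.198   0.3298] w 0.0855 F [-0.4 -0.6 -0.5]
soldier crop top [[190. 493.]] [(0.76, [214.0, 491.0])]
boy crop top [[181. 375.]] [(0.87, [194.0, 376.0]), (0.55, [1022.0, 380.0])]
gnome crop top [[138. 256.]] [(0.62, [172.0, 263.0])]
lady crop top [[118. 145.]] [(0.75, [138.0, 162.0])]
```

View pics/fin2.png

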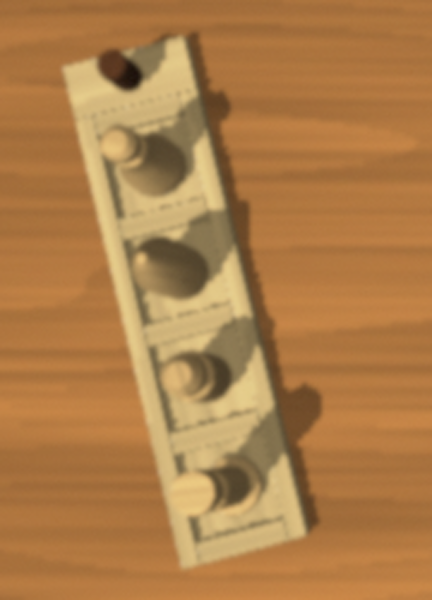

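View pics/fin3.png

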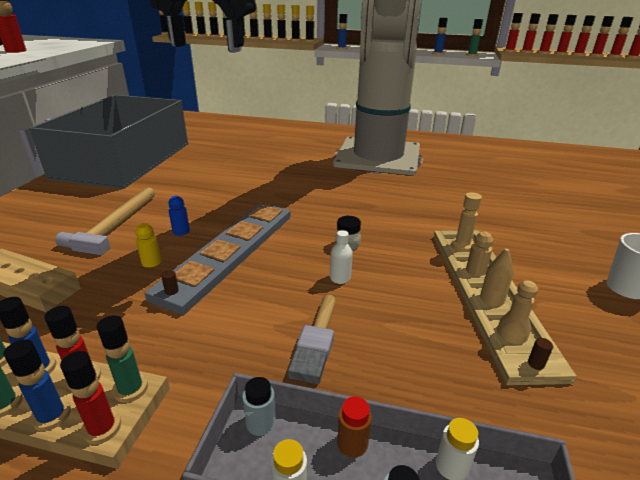

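Seen from above, every foot is inside its own pocket. The tops I could read are at (192,493) for the soldier, (180,377) for the boy, (140,258) for the gnome and (121,146) for the lady. These match the upright projections to within about 3 crop pixels. The rack is empty and the arm is touching nothing, so I'm handing in.

Run:
```python
from rig import arm
arm.dwell(.3)
print(arm.finish_job())
```

```text
the job is handed in; nothing more can be done
None
```

All four figures stand upright in the assembly tray in reverse order, and I handed the job in at about 58 s of the 128 s allowed. Counting from the tray's post, the pockets hold lady, gnome, boy and soldier.

- **Final checks:** the top and scene pictures show all four inside their pockets. Their tops are within about 2–3 mm of where upright figures should appear. The rack is empty, the blue and yellow look-alikes were not touched, and the wrist forces I sampled stayed under about 5 N.
- **What disagreed:** my first fit assumed each plank was centred on its origin, which put the posts about 17 mm off. Refitting on the pad and pocket corners brought the posts to within about 1.5 mm. My first final top picture was blocked by the arm, so I moved it aside and took another. The network's box centres in that last picture were off the figure tops because each box covers the whole figure, so I judged by the tops I read from the picture.

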